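# Ratchet the stone clamp down on the green stone

### The job

Two blue stone clamps stand on the stall table. On the one that holds the green stone, swing the red-knobbed ratchet lever back and forth until its screw is wound fully down and its foot presses firmly on the stone, then let go; leave the green stone between foot and base, and leave the lever of the other clamp, which holds a plum-coloured stone, alone.

Things in the scene. Friction and masses are not known exactly. Their poses are not given: they have to be found in the camera images.
- clamp: fixed blue C-frame clamp holding the green stone: base 120x90 mm, 14 mm thick, column at its back (+x), ratchet head up to 134 mm above the table. Origin on the table right under the vertical ratchet axis, z up; -x points out of its open front. The lever swings level between stops 37.5 deg either side of -x: knob on the -y side at the home stop, on the +y side at the far stop
- knob (a point): centre of the red knob on that clamp's lever, 105 mm from the ratchet axis and 156 mm above the table: upright cylinder, 25 mm across, 45 mm tall (132 to 177 mm above the table, steel arm below), free to spin on its pin, so the hand need not turn with it; grasp it from above. It starts anywhere in the home half of the swing and stays where it is left
- clamp_spindle (a joint): how far that clamp's screw is wound down, m: 0 at first, 0.014 at its stop, after 150 deg of drive. Swinging the lever clockwise seen from above (home to far stop) drives it with about 2 N at the knob, after up to 18 deg of play (20 ratchet teeth); swinging back slips freely and the screw stays. At its stop the lever goes solid in the drive direction
- green_stone: green mottled serpentine lump, 40x50x34 mm, loose on the clamp's rubber bed 17 mm above the table, under the screw's sprung black foot (26 mm disc), which starts about 10 mm above it and presses on it by the end; origin at the centre of its underside
- other_knob (a point): centre of the red knob of the other, identical clamp, which holds a plum-coloured stone; not to be moved

How it is judged:
By the outcome, as a careful person would: the job done as asked, in the order asked, and still so for the second after the job is handed in, with the robot touching nothing.
It also fails if it takes over 58 s, if anything falls off the work surface, if the arm or the gripper's body presses on something with over 40 N, if the wrist force passes 120 N, or if a joint passes its speed limit or range.

### The arm

A 6-joint arm with a two-finger parallel gripper is mounted at the origin on a cart in front of the work surface, level with it; the furniture and walls round the work are solid. World frame = base frame: x ahead of the robot, y to its left, z up, the work surface at z = 0. Lengths are in m, angles in rad, forces in N, time in s.
With the tool pointing down it reaches from about 0.15 to 0.775 m from the base axis. Payload 6.1 kg.
Tool frame: the origin (TCP) lies at the very end of the fingers, on their centre line; the grasp point (between the pads) lies 19 mm behind it; z points along the fingers, y is the line along which they close (so a half turn about z gives the same grasp; the last joint's range is limited). The gripper opens to 85 mm and grips with 20 to 120 N. Pads are 22 mm wide; open, the fingers measure 114 mm over their backs; the gripper's body (76 mm by 85 mm) begins 54 mm behind the grasp point. The pads swing forward as they close: fully open they stand 13 mm farther back than shut.
Start: joints at [-1.217, 0.126, -0.04, 1.405, 0, 1.571], TCP at [0.182, -0.492, 0.231] pointing down, gripper open.
Joint ranges: [-2.72, 2.72], [-0.95, 1.95], [-1.27, 1.35], [-1.78, 2.02], [-1.46, 1.47], [-3.14, 3.14]. Speed limits (rad/s): [2.39, 2.39, 3.01, 3.14, 3.14, 3.14].

### API

Orientations are given as [roll, pitch, yaw] about the fixed x, y, z axes, in that order (R = Rz(yaw) Ry(pitch) Rx(roll)).
In Python, from workcell import arm gives the robot as it stands.
- The arm moves only by the tool carry_out, never from a script. Its argument "motion" is a list of rows, each a list of 5 numbers: the shift along the world's x, y, z in mm, then the turn about the world's z in degrees, then the finger opening in mm, from 0 to 85.4. In form: [[dx, dy, dz, roll, grip], ...]. A call has 1 to 12 rows; each row is the pose to reach, as a shift and turn from the pose commanded when the call began; what a row does not reach only later rows make up. A row lasts 1/12 s, in which the tool goes at most 41.7 mm and 7.16 degrees, less where a joint would pass 70% of its speed; a pose out of reach is approached as far as the arm can. A call with a gripper value outside its range is refused whole. The fingers move at their own pace and stop on an object; "grip_force" is the grip in N (left out, the last holds). Time passes only in rows, so rows that repeat a pose let the fingers close. It gives the time, the measured TCP pose, the force, the opening and the grip force at its end, in the units of the state.
- arm.get_state(): the state, without advancing time (a new reading comes with each control period).
- arm.camera(name): name is "side" or "top" or "wrist"; returns a dict with "color" (420x560x3 uint8, red, green, blue), "intrinsics" (3x3 intrinsics, pixels), "world_to_cam" (4x4, takes a point from world to camera coordinates). Camera axes: x right, y up, looking along -z (the intrinsics and any distortion apply to the point x, -y, -z); pixel columns grow to the right and rows downward; lengths in m; the calibration is good to about 2 mm. The wrist camera is an equidistant fisheye: a pixel r from the principal point sees the ray r / f radians off the axis. A picture is of the moment at which its call begins. There is no depth.
- arm.hand_in(): hands the job in; it is judged then, once.
The state is a dict: "time_s": time; "joints": joint angles; "joint_velocities": joint speeds; "joint_torque": joint torques, N m; "ee_pos": TCP position; "tcp_rot": TCP orientation; "force": force on the tool from outside, world axes, zero at the start; "wrist_torque": the same for the moment, N m; "width": opening from 0.0 (shut) to 1.0 (fully open); "gripper_force": force on a finger pad.
Only numpy, scipy, OpenCV 4.12 (cv2) and the standard library are available. Lean on these libraries where they do the work, as an engineer would, in place of code of your own. Each camera call takes 0.05 s, during which the arm holds its last target. There are 200 camera calls.

## Working session

There is one attempt and no reset: what is moved stays moved. The work goes in short steps, Python scripts to look and compute and a tool call to move; the robot and the scene stay as the last step left them, time stands still between calls to the robot, and variables do not carry over. Pictures are saved under pics/ and viewed, at most 10 in all, crops included, and the job is handed in when it is done.

Besides the shell and the picture viewer there is one more tool, called after "Call:" by a JSON object that holds its "fn" and its "kwargs", one argument or row to a line. carry_out: Moves the arm, as the interface text tells. Its arguments: {"type":"object","properties":{"motion":{"type":"array"},"grip_force":{"type":"number"}},"required":["motion"]}

```bash
mkdir -p pics; python3 - <<'E'
from workcell import arm
import cv2,numpy as np,pickle
s=arm.get_state();print({k:s[k] for k in('time_s','ee_pos','tcp_rot','width')})
d={}
for n in('top','side'):
    d[n]=arm.camera(n);cv2.imwrite(f'pics/{n}0.png',d[n]['color'][:,:,::-1])
    print(n,d[n]['intrinsics'],np.round(d[n]['world_to_cam'],3))
pickle.dump(d,open('cams.pkl','wb'))
E
```

```text
{'time_s': 0.0, 'ee_pos': array([ 0.1817648 , -0.49210594,  0.23052131]), 'tcp_rot': array([-3.14002178e+00, -3.62168379e-05,  3.53815880e-01]), 'width': 1.0000257610078265}
top [[545.28524158   0.         272.24933888]
 [  0.         545.28524158 212.54503692]
 [  0.           0.           1.        ]] [[-0.061 -0.998  0.004 -0.099]
 [ 0.975 -0.059  0.215 -0.581]
 [-0.215  0.017  0.977 -1.273]
 [ 0.     0.     0.     1.   ]]
side [[470.32197794   0.         275.97102415]
 [  0.         470.32197794 209.07659007]
 [  0.           0.           1.        ]] [[ 0.981 -0.195  0.004 -0.562]
 [ 0.07   0.369  0.927 -0.094]
 [-0.182 -0.909  0.375 -1.154]
 [ 0.     0.     0.     1.   ]]
```

View pics/top0.png

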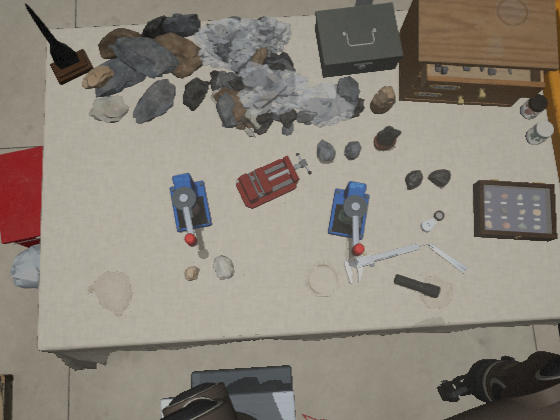

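View pics/side0.png

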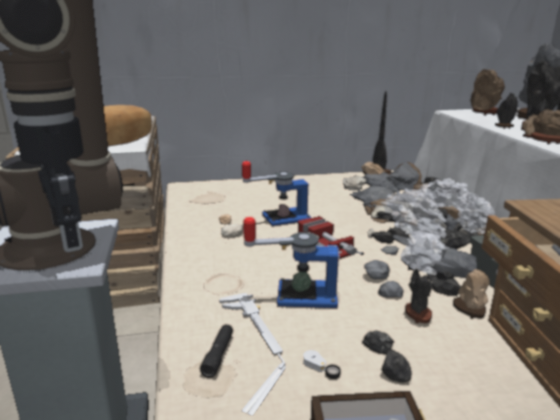

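The side view shows the near clamp (stone around 302,282) looking green, and the far one (283,211) looking brownish plum. In the top view these are the right clamp (knob 358,250) and the left clamp (knob 191,239). Next I'll triangulate and check the stone colours.

```bash
cat >h.py <<'E'
import numpy as np,cv2
def ray(c,u,v):
    K=c['intrinsics'];T=c['world_to_cam'];R=T[:3,:3]
    d=np.array([(u-K[0,2])/K[0,0],-(v-K[1,2])/K[1,1],-1.]);return -R.T@T[:3,3],R.T@d
def atz(c,u,v,z):
    o,d=ray(c,u,v);return o+d*(z-o[2])/d[2]
def tri(*a):
    A=0;b=0
    for c,u,v in a:
        o,d=ray(c,u,v);d=d/np.linalg.norm(d);P=np.eye(3)-np.outer(d,d);A=A+P;b=b+P@o
    return np.linalg.solve(A,b)
def blobs(c,f,amin=25):
    h=cv2.cvtColor(c['color'],cv2.COLOR_RGB2HSV).astype(int);n,l,s,ce=cv2.connectedComponentsWithStats(f(h).astype(np.uint8))
    return [(s[i].tolist(),ce[i].round(1).tolist()) for i in range(1,n) if s[i][4]>=amin]
red=lambda h:((h[...,0]<6)|(h[...,0]>174))&(h[...,1]>190)&(h[...,2]>110)
blue=lambda h:(h[...,0]>105)&(h[...,0]<125)&(h[...,1]>150)&(h[...,2]>60)
E
python3 - <<'E'
from h import *
import pickle
d=pickle.load(open('cams.pkl','rb'))
for n in d:
    print(n,'red',blobs(d[n],red));print('blue',blobs(d[n],blue,80))
t,s=d['top'],d['side']
for u,v in((355,206),(184,198)):print('hub',atz(t,u,v,.145))
for u,v in((358,249),(191,239)):print('knob top',atz(t,u,v,.177))
print(tri((t,358,250),(s,250,228)),tri((t,191,239),(s,247,170)))
a=cv2.resize(s['color'][220:315,230:350],None,fx=5,fy=5,interpolation=cv2.INTER_CUBIC)
b=cv2.resize(t['color'][170:270,310:380],None,fx=4.75,fy=4.75,interpolation=cv2.INTER_CUBIC)
e=cv2.resize(s['color'][160:230,235:315],(300,262))
W=np.zeros((600,800,3),np.uint8);W[:475,:470]=cv2.resize(a,(470,475));W[:475,470:470+330]=b[:475,:330]
cv2.imwrite('pics/crop.png',W[:,:,::-1]);
print(s['color'][275:290:4,296:310:4].tolist(),s['color'][209:214:2,280:288:3].tolist())
E
```

```text
top red [([9, 152, 25, 20, 154], [21.0, 160.7]), ([10, 178, 7, 13, 30], [12.6, 184.4]), ([0, 183, 21, 39, 268], [6.1, 202.4])]
blue []
side red []
blue [([273, 212, 33, 12, 119], [291.6, 218.1]), ([310, 248, 27, 13, 234], [325.2, 253.2]), ([279, 288, 57, 18, 376], [311.1, 300.3])]
hub [ 0.56021116 -0.32408781  0.145     ]
hub [0.60298641 0.06861635 0.145     ]
knob top [ 0.45564451 -0.31598963  0.177     ]
knob top [0.50033839 0.05093789 0.177     ]
[ 0.45786848 -0.31963407  0.15527457] [0.50520797 0.05422136 0.15269721]
[[[65, 72, 64], [57, 67, 59], [60, 69, 61], [98, 100, 90]], [[57, 67, 59], [61, 72, 64], [54, 66, 57], [56, 67, 59]], [[54, 65, 57], [56, 69, 60], [57, 67, 59], [53, 64, 56]], [[50, 61, 54], [56, 67, 59], [49, 60, 52], [44, 51, 45]]] [[[81, 70, 71], [84, 72, 73], [80, 69, 70]], [[76, 66, 67], [82, 71, 72], [79, 68, 69]], [[74, 63, 66], [80, 68, 70], [75, 64, 66]]]
```

View pics/crop.png

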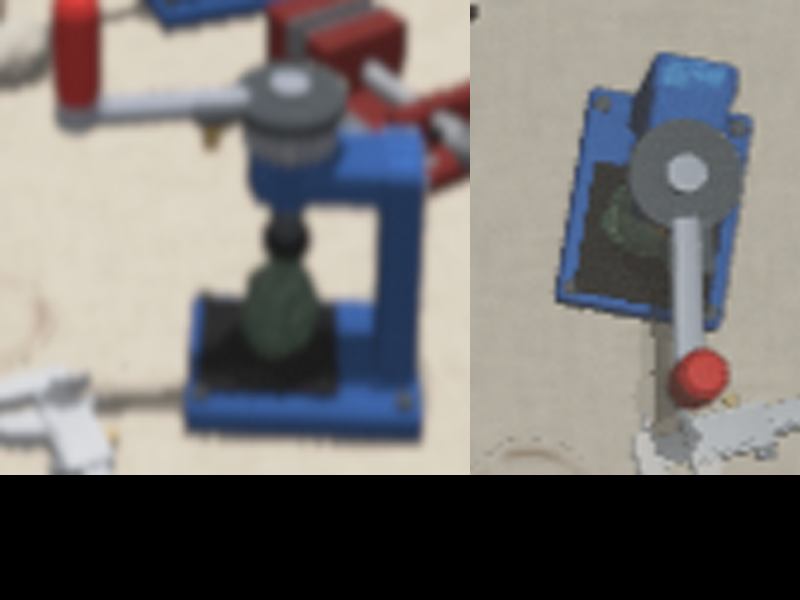

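The crop confirms that the near (right) clamp holds the green stone. The knob top is at about (358.2,248.9), the hub at about (355.7,206.2), and all four base corners are visible. Next I'll work out the frame.

```bash
python3 - <<'E'
from h import *
import pickle
d=pickle.load(open('cams.pkl','rb'));t,s=d['top'],d['side']
c=[atz(t,310+(x-470)/4.75,170+y/4.75,.014) for x,y in((562,300),(718,328),(592,88),(750,115))]
print(np.round(c,4))
fl,fr,bl,br=c
for v in(bl-fl,br-fr):print('yaw',np.degrees(np.arctan2(v[1],v[0])),np.linalg.norm(v))
for v in(fl-fr,bl-br):print('yaw',np.degrees(np.arctan2(-v[0],v[1])),np.linalg.norm(v))
hub=tri((t,355.7,206.2),(s,304,236.4));print('hub',hub)
for z in(.134,.145,.15):print(atz(t,355.7,206.2,z))
kt=atz(t,358.2,248.9,.177);ks=tri((t,358.2,249.4),(s,249.7,230));print(kt,ks)
print(np.linalg.norm((hub-kt)[:2]),np.degrees(np.arctan2(*(hub-kt)[1::-1])))
E
```

```text
[[ 0.5232 -0.2756  0.014 ]
 [ 0.5032 -0.357   0.014 ]
 [ 0.6383 -0.3016  0.014 ]
 [ 0.6182 -0.3855  0.014 ]]
yaw -12.71346388825864 0.11800518188469243
yaw -13.934582552113561 0.11847375979891338
yaw -13.844067007521414 0.08375878261159285
yaw -13.517723692879965 0.08627576144659789
hub [ 0.56267487 -0.32788485  0.13252713]
[ 0.56208872 -0.32758014  0.134     ]
[ 0.55964214 -0.32565485  0.145     ]
[ 0.55853006 -0.32477972  0.15      ]
[ 0.45583948 -0.31645157  0.177     ] [ 0.45837368 -0.32068495  0.15181631]
0.10744542980164497 -6.108417766617872
```

Call:
{"fn": "carry_out", "kwargs": {
  "motion": [
    [15, 10, 0, -2, 85],
    [40, 25, 0, -5, 85],
    [70, 44, 0, -9, 85],
    [100, 63, 0, -13, 85],
    [130, 82, 0, -17, 85],
    [160, 101, 0, -21, 85],
    [190, 120, 0, -25, 85],
    [220, 139, 0, -29, 85],
    [245, 155, 0, -32, 85],
    [263, 166, 0, -34, 85],
    [272, 172, 0, -34, 85],
    [275, 174, 0, -34, 85]
  ]
}}

```text
time_s: 1.1
ee_pos: [0.4579, -0.3174, 0.2307]
tcp_rot: [-3.141, 0.001, -0.236]
force: [0.1, 0.9, -0.9]
width: 0.996
gripper_force: 0.0
```

```bash
python3 - <<'E'
from h import *
from workcell import arm
c=[arm.camera(n) for n in('side','wrist')]
cv2.imwrite('pics/a.png',np.hstack([cv2.resize(x['color'],(400,300)) for x in c])[:,:,::-1])
s=arm.get_state();print(s['ee_pos'],s['tcp_rot'],s['force'],s['joints'])
# predict knob pixel in wrist fisheye
w=c[1];K=w['intrinsics']
for P in((.457,-.318,.177),(.561,-.3265,.136)):
    p=w['world_to_cam']@np.array([*P,1]);x,y,z=p[0],-p[1],-p[2];r=np.hypot(x,y);th=np.arctan2(r,z)
    print(K[0,2]+K[0,0]*th*x/r,K[1,2]+K[1,1]*th*y/r)
E
```

```text
[ 0.45669996 -0.31840223  0.23095122] [ 3.14158656e+00  9.17941494e-04 -2.38143236e-01] [ 0.69868463 -0.11657228 -0.95448532] [-6.08651636e-01  1.87195160e-01  3.21301734e-02  1.41658479e+00
 -3.38056598e-04  2.77108440e+00]
278.12274196057905 234.5519967260602
255.68230463612295 78.5454615038378
```

View pics/a.png

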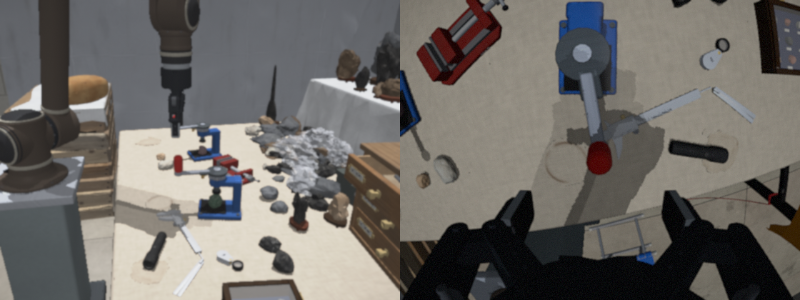

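The wrist view shows the knob at about (599,165) and the hub at about (582,53), both matching the prediction. I'll descend and close.

Call:
{"fn": "carry_out", "kwargs": {
  "motion": [
    [0, 0, -10, 0, 85],
    [0, 0, -30, 0, 85],
    [0, 0, -50, 0, 85],
    [0, 0, -70, 0, 85],
    [0, 0, -85, 0, 85],
    [0, 0, -91, 0, 85],
    [0, 0, -91, 0, 85],
    [0, 0, -91, 0, 40],
    [0, 0, -91, 0, 20],
    [0, 0, -91, 0, 10],
    [0, 0, -91, 0, 10],
    [0, 0, -91, 0, 10]
  ],
  "grip_force": 25
}}

```text
time_s: 2.2
ee_pos: [0.4572, -0.3187, 0.141]
tcp_rot: [3.141, -0.001, -0.239]
force: [-0.8, -0.7, 1.8]
width: 0.292
gripper_force: 1.4
```

Call:
{"fn": "carry_out", "kwargs": {
  "motion": [
    [0, 0, 0, 0, 10],
    [0, 0, 0, 0, 10],
    [0, 0, 0, 0, 10]
  ]
}}

```text
time_s: 2.45
ee_pos: [0.4572, -0.3187, 0.141]
tcp_rot: [3.141, -0.001, -0.24]
force: [-1.1, 0.4, 5.0]
width: 0.279
gripper_force: 27.9
```

```bash
cat >plan.py <<'E'
import numpy as np,sys
from workcell import arm
C=np.array([.561,-.3265])
def rows(a0,a1,n):
    # smooth arc, shifts (mm) from pose at a0
    p=lambda a:105*np.array([np.cos(np.radians(a)),np.sin(np.radians(a))])
    u=np.linspace(0,1,n+1)[1:]; return [np.round(p(a0+(a1-a0)*x)-p(a0)).astype(int).tolist() for x in u]
if __name__=='__main__':
    s=arm.get_state();v=np.array(s['ee_pos'][:2])-C
    print(s['time_s'],s['ee_pos'],s['force'],s['width']*85.4,s['gripper_force'],'R',np.linalg.norm(v),'ang',np.degrees(np.arctan2(v[1],v[0]))%360)
    for a in sys.argv[1:]:
        a0,a1,n=a.split(',');print(a,rows(float(a0),float(a1),int(n)))
E
python3 plan.py 175,203,9 203,166,10 166,129,10 175,129,11
```

```text
2.45 [ 0.45720657 -0.31869868  0.1410145 ] [-1.08056518  0.40987917  5.0389831 ] 23.852280807591498 27.85898818532587 R 0.10408619643472906 ang 175.70161751989403
175,203,9 [[0, -6], [0, -11], [0, -17], [0, -23], [1, -28], [3, -34], [4, -39], [6, -45], [8, -50]]
203,166,10 [[-2, 6], [-4, 13], [-6, 19], [-7, 26], [-8, 33], [-8, 40], [-8, 46], [-8, 53], [-7, 60], [-5, 66]]
166,129,10 [[2, 7], [4, 13], [7, 19], [10, 25], [13, 31], [17, 37], [21, 42], [26, 47], [31, 52], [36, 56]]
175,129,11 [[1, 8], [2, 15], [4, 23], [7, 30], [10, 37], [14, 43], [18, 50], [22, 56], [27, 62], [33, 67], [39, 72]]
```

Call:
{"fn": "carry_out", "kwargs": {
  "motion": [
    [1, 8, 0, 0, 10],
    [2, 15, 0, 0, 10],
    [4, 23, 0, 0, 10],
    [7, 30, 0, 0, 10],
    [10, 37, 0, 0, 10],
    [14, 43, 0, 0, 10],
    [18, 50, 0, 0, 10],
    [22, 56, 0, 0, 10],
    [27, 62, 0, 0, 10],
    [33, 67, 0, 0, 10],
    [37, 70, 0, 0, 10],
    [37, 70, 0, 0, 10]
  ]
}}

```text
time_s: 3.45
ee_pos: [0.4939, -0.2467, 0.141]
tcp_rot: [-3.14, 0.001, -0.238]
force: [-4.7, 3.4, 10.8]
width: 0.281
gripper_force: 28.5
```

```bash
python3 plan.py 131,166,9 166,202,9 202,166,9 166,131,9
```

```text
3.45 [ 0.49390541 -0.24671382  0.14095298] [-4.66943706  3.39138277 10.78620295] 24.001452732231417 28.471448146119656 R 0.10424739448571987 ang 130.06148483282672
131,166,9 [[-5, -5], [-10, -10], [-15, -16], [-19, -21], [-22, -27], [-26, -34], [-29, -40], [-31, -47], [-33, -54]]
166,202,9 [[-2, -7], [-3, -14], [-3, -22], [-3, -29], [-3, -36], [-2, -44], [0, -51], [2, -58], [5, -65]]
202,166,9 [[-3, 7], [-5, 14], [-6, 21], [-7, 28], [-8, 36], [-8, 43], [-7, 50], [-6, 58], [-5, 65]]
166,131,9 [[2, 7], [4, 14], [7, 20], [11, 26], [14, 32], [18, 38], [23, 44], [28, 49], [33, 54]]
```

Call:
{"fn": "carry_out", "kwargs": {
  "motion": [
    [-5, -5, 0, 0, 10],
    [-10, -10, 0, 0, 10],
    [-15, -16, 0, 0, 10],
    [-19, -21, 0, 0, 10],
    [-22, -27, 0, 0, 10],
    [-26, -34, 0, 0, 10],
    [-29, -40, 0, 0, 10],
    [-31, -47, 0, 0, 10],
    [-33, -54, 0, 0, 10]
  ]
}}

```text
time_s: 4.2
ee_pos: [0.4599, -0.3019, 0.141]
tcp_rot: [-3.142, 0.001, -0.239]
force: [-4.0, 1.8, 9.7]
width: 0.275
gripper_force: 28.4
```

Call:
{"fn": "carry_out", "kwargs": {
  "motion": [
    [-2, -7, 0, 0, 10],
    [-3, -14, 0, 0, 10],
    [-3, -22, 0, 0, 10],
    [-3, -29, 0, 0, 10],
    [-3, -36, 0, 0, 10],
    [-2, -44, 0, 0, 10],
    [0, -51, 0, 0, 10],
    [2, -58, 0, 0, 10],
    [4, -63, 0, 0, 10],
    [4, -63, 0, 0, 10]
  ]
}}

```text
time_s: 5.03
ee_pos: [0.4649, -0.3666, 0.141]
tcp_rot: [3.139, -0.0, -0.24]
force: [-3.5, -2.8, 8.0]
width: 0.282
gripper_force: 28.2
```

```bash
python3 plan.py
```

```text
5.0333 [ 0.46489241 -0.36663212  0.14098452] [-3.52067758 -2.7895324   8.01192677] 24.095098088638228 28.23232280036791 R 0.1041501576433639 ang 202.66419090109835
```

Back at the home end. Next is drive stroke 2.

Call:
{"fn": "carry_out", "kwargs": {
  "motion": [
    [-3, 7, 0, 0, 10],
    [-5, 14, 0, 0, 10],
    [-6, 21, 0, 0, 10],
    [-7, 28, 0, 0, 10],
    [-8, 36, 0, 0, 10],
    [-8, 43, 0, 0, 10],
    [-7, 50, 0, 0, 10],
    [-6, 58, 0, 0, 10],
    [-5, 64, 0, 0, 10]
  ]
}}

```text
time_s: 5.78
ee_pos: [0.46, -0.3011, 0.141]
tcp_rot: [3.14, -0.001, -0.24]
force: [-0.3, -2.0, 5.3]
width: 0.284
gripper_force: 28.1
```

Call:
{"fn": "carry_out", "kwargs": {
  "motion": [
    [2, 7, 0, 0, 10],
    [4, 14, 0, 0, 10],
    [7, 20, 0, 0, 10],
    [11, 26, 0, 0, 10],
    [14, 32, 0, 0, 10],
    [18, 38, 0, 0, 10],
    [23, 44, 0, 0, 10],
    [28, 49, 0, 0, 10],
    [33, 54, 0, 0, 10],
    [33, 54, 0, 0, 10]
  ]
}}

```text
time_s: 6.62
ee_pos: [0.4939, -0.2466, 0.141]
tcp_rot: [3.141, -0.001, -0.238]
force: [-0.3, -0.7, 7.6]
width: 0.287
gripper_force: 28.2
```

```bash
python3 plan.py
```

```text
6.6167 [ 0.49390093 -0.24663066  0.14096299] [-0.28709754 -0.72060674  7.60140957] 24.551864326491582 28.17765984997095 R 0.10431393107837997 ang 130.03397227471322
```

Call:
{"fn": "carry_out", "kwargs": {
  "motion": [
    [-5, -5, 0, 0, 10],
    [-10, -10, 0, 0, 10],
    [-15, -16, 0, 0, 10],
    [-19, -21, 0, 0, 10],
    [-22, -27, 0, 0, 10],
    [-26, -34, 0, 0, 10],
    [-29, -40, 0, 0, 10],
    [-31, -47, 0, 0, 10],
    [-33, -54, 0, 0, 10]
  ]
}}

```text
time_s: 7.37
ee_pos: [0.46, -0.3013, 0.141]
tcp_rot: [-3.142, -0.001, -0.239]
force: [-0.6, 0.8, 8.2]
width: 0.284
gripper_force: 28.1
```

Call:
{"fn": "carry_out", "kwargs": {
  "motion": [
    [-2, -7, 0, 0, 10],
    [-3, -14, 0, 0, 10],
    [-3, -22, 0, 0, 10],
    [-3, -29, 0, 0, 10],
    [-3, -36, 0, 0, 10],
    [-2, -44, 0, 0, 10],
    [0, -51, 0, 0, 10],
    [2, -58, 0, 0, 10],
    [4, -63, 0, 0, 10],
    [4, -63, 0, 0, 10]
  ]
}}

```text
time_s: 8.2
ee_pos: [0.4643, -0.3654, 0.141]
tcp_rot: [3.14, -0.001, -0.24]
force: [-1.7, -0.3, 7.2]
width: 0.283
gripper_force: 28.2
```

```bash
python3 - <<'E'
from h import *
from workcell import arm
import pickle
o=pickle.load(open('cams.pkl','rb'))['side'];c=arm.camera('side')
f=lambda x:cv2.resize(x['color'][220:315,250:345],(400,400),interpolation=cv2.INTER_CUBIC)
cv2.imwrite('pics/b.png',np.hstack([f(o),f(c)])[:,:,::-1])
E
python3 plan.py
```

```text
8.25 [ 0.46423075 -0.36510057  0.14099462] [-1.24985125 -0.97910769  7.85915476] 24.17285605545805 28.189464974402654 R 0.10418393704184133 ang 201.74670888772732
```

View pics/b.png

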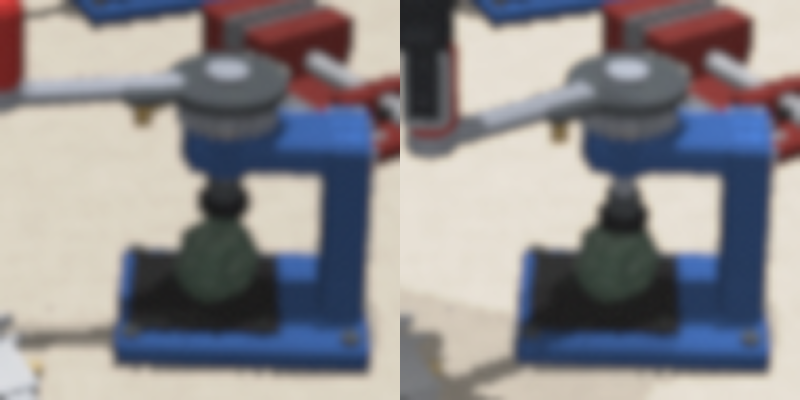

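The foot has moved down (from about row 200 to about 218 in the crop) and the stone is in place. Next is drive stroke 3. The first half is safe, and after that I'll take shorter steps and watch the force.

Call:
{"fn": "carry_out", "kwargs": {
  "motion": [
    [-3, 7, 0, 0, 10],
    [-5, 14, 0, 0, 10],
    [-6, 21, 0, 0, 10],
    [-7, 28, 0, 0, 10],
    [-8, 36, 0, 0, 10],
    [-8, 43, 0, 0, 10],
    [-7, 50, 0, 0, 10],
    [-6, 58, 0, 0, 10],
    [-5, 64, 0, 0, 10]
  ]
}}

```text
time_s: 9.0
ee_pos: [0.4601, -0.3003, 0.141]
tcp_rot: [3.141, -0.003, -0.239]
force: [4.8, -3.1, 4.5]
width: 0.284
gripper_force: 27.9
```

Call:
{"fn": "carry_out", "kwargs": {
  "motion": [
    [1, 4, 0, 0, 10],
    [2, 7, 0, 0, 10],
    [3, 11, 0, 0, 10],
    [4, 14, 0, 0, 10]
  ]
}}

```text
time_s: 9.33
ee_pos: [0.4645, -0.287, 0.141]
tcp_rot: [3.14, -0.003, -0.239]
force: [6.1, -4.7, 5.3]
width: 0.283
gripper_force: 27.9
```

Call:
{"fn": "carry_out", "kwargs": {
  "motion": [
    [1, 3, 0, 0, 10],
    [3, 6, 0, 0, 10],
    [5, 9, 0, 0, 10],
    [7, 12, 0, 0, 10]
  ]
}}

```text
time_s: 9.67
ee_pos: [0.4705, -0.2749, 0.1409]
tcp_rot: [3.14, -0.001, -0.24]
force: [0.5, -2.3, 7.6]
width: 0.285
gripper_force: 28.2
```

```bash
python3 plan.py
```

```text
9.6667 [ 0.47045943 -0.27485636  0.14094254] [ 0.54944562 -2.25524312  7.58380113] 24.379765468155178 28.156742110477353 R 0.1042336816891691 ang 150.29990045306215
```

Call:
{"fn": "carry_out", "kwargs": {
  "motion": [
    [3, 5, 0, 0, 10],
    [5, 8, 0, 0, 10],
    [7, 11, 0, 0, 10]
  ]
}}

```text
time_s: 9.92
ee_pos: [0.4775, -0.264, 0.141]
tcp_rot: [3.14, -0.001, -0.24]
force: [2.4, -4.9, 5.8]
width: 0.279
gripper_force: 28.1
```

Call:
{"fn": "carry_out", "kwargs": {
  "motion": [
    [3, 4, 0, 0, 10],
    [6, 8, 0, 0, 10],
    [9, 11, 0, 0, 10]
  ]
}}

```text
time_s: 10.17
ee_pos: [0.4866, -0.2532, 0.141]
tcp_rot: [3.139, -0.002, -0.24]
force: [1.7, -4.8, 6.0]
width: 0.281
gripper_force: 28.1
```

Call:
{"fn": "carry_out", "kwargs": {
  "motion": [
    [3, 3, 0, 0, 10],
    [6, 6, 0, 0, 10],
    [7, 7, 0, 0, 10]
  ]
}}

```text
time_s: 10.42
ee_pos: [0.4939, -0.2464, 0.141]
tcp_rot: [3.139, -0.002, -0.24]
force: [2.3, -6.0, 5.9]
width: 0.279
gripper_force: 28.0
```

```bash
python3 plan.py
```

```text
10.4167 [ 0.49387639 -0.24640991  0.14097214] [ 2.29264812 -6.03243238  5.91843979] 23.854725257475373 28.04460466009914 R 0.1044988148706522 ang 129.9664165330205
```

Call:
{"fn": "carry_out", "kwargs": {
  "motion": [
    [-5, -5, 0, 0, 10],
    [-10, -10, 0, 0, 10],
    [-15, -16, 0, 0, 10],
    [-19, -21, 0, 0, 10],
    [-22, -27, 0, 0, 10],
    [-26, -34, 0, 0, 10],
    [-29, -40, 0, 0, 10],
    [-31, -47, 0, 0, 10],
    [-33, -54, 0, 0, 10]
  ]
}}

```text
time_s: 11.17
ee_pos: [0.4604, -0.2995, 0.141]
tcp_rot: [-3.141, -0.001, -0.239]
force: [2.4, -0.2, 7.7]
width: 0.285
gripper_force: 28.2
```

Call:
{"fn": "carry_out", "kwargs": {
  "motion": [
    [-2, -7, 0, 0, 10],
    [-3, -14, 0, 0, 10],
    [-3, -22, 0, 0, 10],
    [-3, -29, 0, 0, 10],
    [-3, -36, 0, 0, 10],
    [-2, -44, 0, 0, 10],
    [0, -51, 0, 0, 10],
    [2, -58, 0, 0, 10],
    [4, -63, 0, 0, 10],
    [4, -63, 0, 0, 10]
  ]
}}

```text
time_s: 12.0
ee_pos: [0.4636, -0.3634, 0.141]
tcp_rot: [3.14, 0.001, -0.24]
force: [-2.9, -0.3, 10.9]
width: 0.285
gripper_force: 28.4
```

Call:
{"fn": "carry_out", "kwargs": {
  "motion": [
    [-1, 3, 0, 0, 10],
    [-2, 6, 0, 0, 10],
    [-3, 9, 0, 0, 10],
    [-4, 12, 0, 0, 10]
  ]
}}

```text
time_s: 12.33
ee_pos: [0.4596, -0.3503, 0.1409]
tcp_rot: [3.141, 0.0, -0.24]
force: [-1.2, -0.1, 8.9]
width: 0.279
gripper_force: 28.3
```

Call:
{"fn": "carry_out", "kwargs": {
  "motion": [
    [-1, 3, 0, 0, 10],
    [-1, 6, 0, 0, 10],
    [-2, 9, 0, 0, 10],
    [-2, 12, 0, 0, 10]
  ]
}}

```text
time_s: 12.67
ee_pos: [0.4576, -0.3382, 0.1409]
tcp_rot: [3.141, 0.0, -0.24]
force: [-2.2, -0.9, 9.0]
width: 0.287
gripper_force: 28.4
```

Call:
{"fn": "carry_out", "kwargs": {
  "motion": [
    [0, 3, 0, 0, 10],
    [0, 6, 0, 0, 10],
    [-1, 9, 0, 0, 10],
    [-1, 12, 0, 0, 10]
  ]
}}

```text
time_s: 13.0
ee_pos: [0.4569, -0.3266, 0.1409]
tcp_rot: [3.14, -0.0, -0.24]
force: [0.1, -1.6, 8.6]
width: 0.285
gripper_force: 28.2
```

```bash
python3 plan.py
```

```text
13.0 [ 0.45686128 -0.32663328  0.14094983] [ 0.07366149 -1.57136296  8.59792368] 24.304738916231134 28.20749924365373 R 0.10413880409157934 ang 180.07333130931553
```

Call:
{"fn": "carry_out", "kwargs": {
  "motion": [
    [0, 3, 0, 0, 10],
    [0, 6, 0, 0, 10],
    [1, 9, 0, 0, 10]
  ]
}}

```text
time_s: 13.25
ee_pos: [0.4573, -0.3177, 0.1409]
tcp_rot: [3.14, 0.001, -0.24]
force: [-5.0, -1.8, 10.3]
width: 0.28
gripper_force: 28.5
```

Call:
{"fn": "carry_out", "kwargs": {
  "motion": [
    [0, 3, 0, 0, 10],
    [1, 6, 0, 0, 10],
    [2, 9, 0, 0, 10]
  ]
}}

```text
time_s: 13.5
ee_pos: [0.4584, -0.3091, 0.1409]
tcp_rot: [3.138, 0.002, -0.241]
force: [-8.0, -5.4, 9.0]
width: 0.284
gripper_force: 28.6
```

Call:
{"fn": "carry_out", "kwargs": {
  "motion": [
    [1, 3, 0, 0, 10],
    [2, 6, 0, 0, 10],
    [3, 9, 0, 0, 10]
  ]
}}

```text
time_s: 13.75
ee_pos: [0.4603, -0.3004, 0.1409]
tcp_rot: [3.137, 0.004, -0.241]
force: [-11.2, -6.8, 12.0]
width: 0.28
gripper_force: 28.6
```

```bash
python3 plan.py
```

```text
13.75 [ 0.46026751 -0.30038849  0.14086998] [-11.23734788  -6.82307957  11.96932162] 23.94348642746215 28.63315795550875 R 0.10406173543858546 ang 165.46784607363193
```

Call:
{"fn": "carry_out", "kwargs": {
  "motion": [
    [1, 3, 0, 0, 10],
    [2, 6, 0, 0, 10]
  ]
}}

```text
time_s: 13.92
ee_pos: [0.4619, -0.295, 0.1408]
tcp_rot: [3.135, 0.005, -0.242]
force: [-9.6, -1.0, 13.8]
width: 0.279
gripper_force: 29.0
```

Call:
{"fn": "carry_out", "kwargs": {
  "motion": [
    [1, 3, 0, 0, 10],
    [2, 5, 0, 0, 10]
  ]
}}

```text
time_s: 14.08
ee_pos: [0.4635, -0.29, 0.1409]
tcp_rot: [3.135, 0.005, -0.242]
force: [-14.0, -8.4, 13.5]
width: 0.28
gripper_force: 28.8
```

```bash
python3 plan.py; python3 - <<'E'
from h import *
from workcell import arm
c=arm.camera('side');w=arm.camera('wrist')
f=lambda x:cv2.resize(x,(400,400),interpolation=cv2.INTER_CUBIC)
cv2.imwrite('pics/c.png',np.hstack([f(c['color'][220:315,230:335]),f(w['color'][60:340,140:420])])[:,:,::-1])
E
```

```text
14.0833 [ 0.46353858 -0.28996909  0.14087155] [-13.95153317  -8.43332818  13.52568731] 23.874515186746958 28.832639650208876 R 0.10408283331382673 ang 159.45277976357977
```

View pics/c.png

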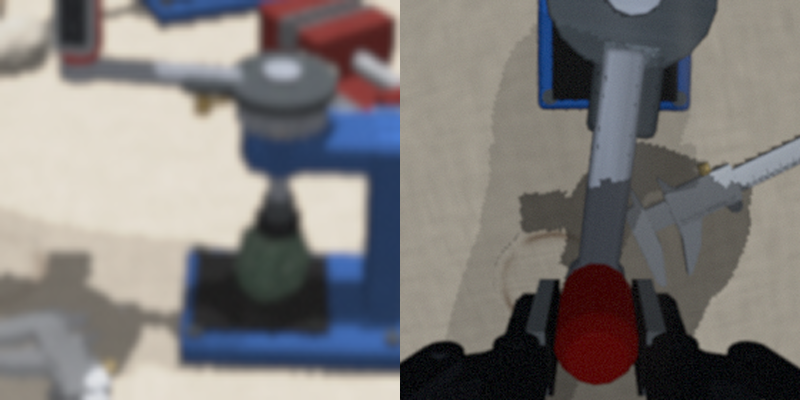

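The knob is centred between the pads and the foot is down on the green stone. I'll keep driving in small steps.

Call:
{"fn": "carry_out", "kwargs": {
  "motion": [
    [1, 3, 0, 0, 10],
    [3, 5, 0, 0, 10]
  ]
}}

```text
time_s: 14.35
ee_pos: [0.4653, -0.2858, 0.1408]
tcp_rot: [3.133, 0.007, -0.243]
force: [-20.6, -9.8, 16.1]
width: 0.274
gripper_force: 29.2
```

Call:
{"fn": "carry_out", "kwargs": {
  "motion": [
    [2, 3, 0, 0, 10],
    [3, 5, 0, 0, 10]
  ]
}}

```text
time_s: 14.52
ee_pos: [0.4681, -0.2798, 0.1408]
tcp_rot: [3.135, 0.008, -0.242]
force: [-14.4, 3.0, 17.0]
width: 0.279
gripper_force: 29.2
```

Call:
{"fn": "carry_out", "kwargs": {
  "motion": [
    [2, 3, 0, 0, 10],
    [3, 5, 0, 0, 10]
  ]
}}

```text
time_s: 14.68
ee_pos: [0.4719, -0.2728, 0.1408]
tcp_rot: [3.14, 0.007, -0.241]
force: [-15.4, 0.2, 16.8]
width: 0.283
gripper_force: 29.1
```

```bash
python3 plan.py
```

```text
14.6833 [ 0.47186838 -0.27279223  0.14083476] [-15.43667384   0.20126215  16.83668051] 24.183701306466528 29.148510099948908 R 0.10406233535862708 ang 148.9282193694426
```

```bash
python3 - <<'E'
from h import *
from workcell import arm
c=arm.camera('top');w=arm.camera('wrist');s=arm.get_state()
f=lambda x:cv2.resize(x,(400,400),interpolation=cv2.INTER_CUBIC)
cv2.imwrite('pics/d.png',np.hstack([f(c['color'][170:270,310:410]),f(w['color'][60:340,140:420])])[:,:,::-1])
K=w['intrinsics']
def pr(P):
    p=w['world_to_cam']@np.array([*P,1]);x,y,z=p[0],-p[1],-p[2];r=np.hypot(x,y);th=np.arctan2(r,z)
    u,v=K[0,2]+K[0,0]*th*x/r,K[1,2]+K[1,1]*th*y/r
    return np.round([400+(u-140)/.7,(v-60)/.7])
x,y=s['ee_pos'][:2]
print('hub',pr((.561,-.3265,.136)),'knob top',pr((x,y,.177)),'bottom',pr((x,y,.132)),s['force'])
E
```

```text
hub [696.  10.] knob top [598. 365.] bottom [597. 293.] [-13.65871935   1.81731594  16.51064598]
```

View pics/d.png

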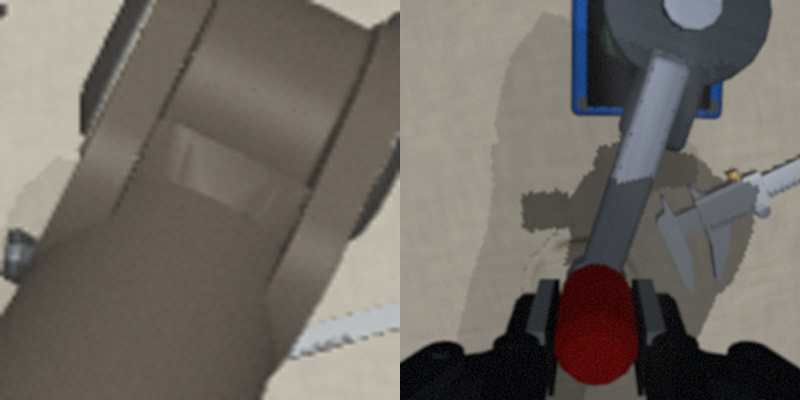

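The knob is still held squarely at (598,340) and the lever is moving, so it isn't at the stop yet. I'll continue the stroke.

Call:
{"fn": "carry_out", "kwargs": {
  "motion": [
    [2, 3, 0, 0, 10],
    [4, 6, 0, 0, 10]
  ]
}}

```text
time_s: 14.95
ee_pos: [0.4754, -0.2673, 0.1408]
tcp_rot: [3.138, 0.008, -0.241]
force: [-17.2, -2.5, 17.5]
width: 0.282
gripper_force: 29.2
```

Call:
{"fn": "carry_out", "kwargs": {
  "motion": [
    [2, 3, 0, 0, 10],
    [4, 5, 0, 0, 10]
  ]
}}

```text
time_s: 15.12
ee_pos: [0.4787, -0.2626, 0.1408]
tcp_rot: [3.137, 0.009, -0.241]
force: [-20.7, -3.5, 19.4]
width: 0.281
gripper_force: 29.4
```

Call:
{"fn": "carry_out", "kwargs": {
  "motion": [
    [2, 3, 0, 0, 10],
    [4, 5, 0, 0, 10]
  ]
}}

```text
time_s: 15.28
ee_pos: [0.4822, -0.2582, 0.1407]
tcp_rot: [3.135, 0.01, -0.242]
force: [-22.8, -5.3, 19.3]
width: 0.282
gripper_force: 29.4
```

Call:
{"fn": "carry_out", "kwargs": {
  "motion": [
    [2, 3, 0, 0, 10],
    [5, 5, 0, 0, 10]
  ]
}}

```text
time_s: 15.45
ee_pos: [0.4889, -0.2514, 0.1409]
tcp_rot: [-3.142, 0.007, -0.241]
force: [-11.3, 8.3, 17.6]
width: 0.285
gripper_force: 29.2
```

```bash
python3 plan.py
```

```text
15.45 [ 0.48891865 -0.25136193  0.14085096] [-11.2676483    8.28426634  17.56219342] 24.335765739881563 29.166632075284724 R 0.1041222866641664 ang 133.81053984146058
```

```bash
python3 - <<'E'
from h import *
from workcell import arm
c=arm.camera('side');s=arm.get_state();print(s['force'],s['wrist_torque'])
f=lambda x:cv2.resize(x['color'][240:300,270:330],(400,400),interpolation=cv2.INTER_CUBIC)
b=cv2.imread('pics/b.png')[:,400:,::-1]; x=b[84:337,84:337]
cv2.imwrite('pics/e.png',np.hstack([cv2.resize(x,(400,400)),f(c)])[:,:,::-1])
E
```

```text
[-11.29356242   6.69165441  17.25251485] [1.29477123 2.10476291 0.00231658]
```

View pics/e.png

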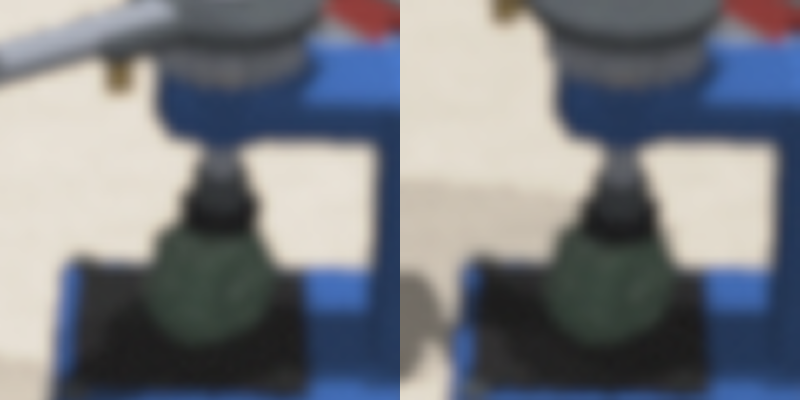

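The foot is now seated on the stone. To relieve the grip strain and test for the stop, I'll re-grip, go back and drive again.

Call:
{"fn": "carry_out", "kwargs": {
  "motion": [
    [0, 0, 0, 0, 34],
    [0, 0, 0, 0, 34],
    [0, 0, 0, 0, 34]
  ]
}}

```text
time_s: 15.75
ee_pos: [0.4923, -0.252, 0.1393]
tcp_rot: [-3.141, 0.002, -0.239]
force: [-0.6, 0.2, -0.0]
width: 0.397
gripper_force: 0.0
```

Call:
{"fn": "carry_out", "kwargs": {
  "motion": [
    [0, 0, 0, 0, 10],
    [0, 0, 0, 0, 10],
    [0, 0, 0, 0, 10],
    [0, 0, 0, 0, 10]
  ]
}}

```text
time_s: 16.08
ee_pos: [0.4925, -0.2525, 0.1397]
tcp_rot: [3.141, 0.001, -0.24]
force: [-1.2, -1.9, -2.0]
width: 0.282
gripper_force: 27.4
```

```bash
python3 plan.py 134,166,9 166,201,9
```

```text
16.0833 [ 0.49251247 -0.25252786  0.13972945] [-1.17568615 -1.92724723 -1.99991989] 24.108326567155558 27.35817634005798 R 0.1008088258789584 ang 132.79523435147223
134,166,9 [[-5, -5], [-9, -10], [-13, -15], [-16, -20], [-20, -26], [-22, -32], [-25, -38], [-27, -44], [-29, -50]]
166,201,9 [[-1, -7], [-3, -14], [-3, -21], [-3, -28], [-3, -35], [-2, -42], [0, -49], [2, -56], [4, -63]]
```

Call:
{"fn": "carry_out", "kwargs": {
  "motion": [
    [-6, -3, 0, 0, 10],
    [-11, -8, 0, 0, 10],
    [-15, -13, 0, 0, 10],
    [-18, -18, 0, 0, 10],
    [-22, -24, 0, 0, 10],
    [-24, -30, 0, 0, 10],
    [-27, -36, 0, 0, 10],
    [-29, -42, 0, 0, 10],
    [-31, -48, 0, 0, 10]
  ]
}}

```text
time_s: 16.83
ee_pos: [0.4642, -0.3012, 0.1399]
tcp_rot: [-3.14, -0.004, -0.239]
force: [11.3, -3.1, -8.6]
width: 0.282
gripper_force: 26.6
```

Call:
{"fn": "carry_out", "kwargs": {
  "motion": [
    [-1, -7, 0, 0, 10],
    [-3, -14, 0, 0, 10],
    [-3, -21, 0, 0, 10],
    [-3, -28, 0, 0, 10],
    [-3, -35, 0, 0, 10],
    [-2, -42, 0, 0, 10],
    [0, -49, 0, 0, 10],
    [2, -56, 0, 0, 10],
    [4, -63, 0, 0, 10],
    [4, -63, 0, 0, 10]
  ]
}}

```text
time_s: 17.67
ee_pos: [0.4673, -0.3639, 0.1398]
tcp_rot: [-3.14, -0.002, -0.239]
force: [6.6, 2.2, -4.3]
width: 0.282
gripper_force: 27.1
```

```bash
python3 plan.py 201,185,5 185,170,5 170,155,5 155,140,5 201,131,12
```

```text
17.6667 [ 0.46726371 -0.36391823  0.13978577] [ 6.56316077  2.22769681 -4.26627482] 24.092116768896823 27.111121854269413 R 0.10092876749728702 ang 201.76119788078176
201,185,5 [[-2, 6], [-4, 11], [-5, 17], [-6, 23], [-7, 28]]
185,170,5 [[0, 5], [0, 11], [0, 16], [0, 22], [1, 27]]
170,155,5 [[1, 5], [2, 11], [4, 16], [6, 21], [8, 26]]
155,140,5 [[2, 5], [5, 10], [8, 14], [11, 19], [15, 23]]
201,131,12 [[-3, 10], [-6, 21], [-7, 31], [-7, 42], [-6, 53], [-4, 63], [-1, 73], [3, 83], [8, 92], [15, 101], [21, 109], [29, 117]]
```

Call:
{"fn": "carry_out", "kwargs": {
  "motion": [
    [-2, 6, 0, 0, 10],
    [-4, 11, 0, 0, 10],
    [-5, 17, 0, 0, 10],
    [-6, 23, 0, 0, 10],
    [-7, 28, 0, 0, 10]
  ]
}}

```text
time_s: 18.08
ee_pos: [0.4611, -0.3364, 0.1399]
tcp_rot: [3.141, -0.004, -0.239]
force: [11.1, -4.1, -9.8]
width: 0.282
gripper_force: 26.6
```

Call:
{"fn": "carry_out", "kwargs": {
  "motion": [
    [0, 4, 0, 0, 10],
    [0, 7, 0, 0, 10]
  ]
}}

```text
time_s: 18.25
ee_pos: [0.4608, -0.3304, 0.1399]
tcp_rot: [3.139, -0.004, -0.24]
force: [9.8, -9.9, -11.9]
width: 0.28
gripper_force: 26.5
```

Call:
{"fn": "carry_out", "kwargs": {
  "motion": [
    [0, 4, 0, 0, 10],
    [0, 7, 0, 0, 10]
  ]
}}

```text
time_s: 18.42
ee_pos: [0.4607, -0.3246, 0.1399]
tcp_rot: [3.136, -0.004, -0.24]
force: [8.4, -13.7, -12.8]
width: 0.281
gripper_force: 26.5
```

Call:
{"fn": "carry_out", "kwargs": {
  "motion": [
    [0, 4, 0, 0, 10],
    [1, 7, 0, 0, 10]
  ]
}}

```text
time_s: 18.58
ee_pos: [0.4611, -0.3188, 0.1399]
tcp_rot: [3.133, -0.003, -0.241]
force: [4.8, -18.8, -10.9]
width: 0.285
gripper_force: 26.7
```

```bash
python3 plan.py
```

```text
18.5833 [ 0.46113207 -0.31876929  0.13990722] [  4.80238266 -18.82473065 -10.90107425] 24.30689613025354 26.71107862617646 R 0.1001667001014885 ang 175.57359935776287
```

```bash
cat >knob.py <<'E'
from h import *
from workcell import arm
R=lambda a:cv2.inRange(a,(90,0,0),(255,45,45))
def cen(m):
    n,l,s,c=cv2.connectedComponentsWithStats(m);i=1+s[1:,4].argmax();return c[i].round(1),s[i].tolist()
d=cv2.cvtColor(cv2.imread('pics/d.png'),cv2.COLOR_BGR2RGB)[:,400:]
print('d',cen(R(d)))
w=arm.camera('wrist');print('now',cen(R(cv2.resize(w['color'][60:340,140:420],(400,400),interpolation=cv2.INTER_CUBIC))))
s=arm.get_state();print(s['force'],s['ee_pos'])
E
python3 knob.py
```

```text
d (array([202., 353.]), [202, 353, 1, 1, 1])Traceback (most recent call last):
  File "knob.py", line 8, in <module>
    w=arm.camera('wrist');print('now',cen(R(cv2.resize(w['color'][60:340,140:420],(400,400),interpolation=cv2.INTER_CUBIC))))
                                      ~~~^^^^^^^^^^^^^^^^^^^^^^^^^^^^^^^^^^^^^^^^^^^^^^^^^^^^^^^^^^^^^^^^^^^^^^^^^^^^^^^^^^^
  File "knob.py", line 5, in cen
    n,l,s,c=cv2.connectedComponentsWithStats(m);i=1+s[1:,4].argmax();return c[i].round(1),s[i].tolist()
                                                    ~~~~~~~~~~~~~~^^
ValueError: attempt to get argmax of an empty sequence
```

Call:
{"fn": "carry_out", "kwargs": {
  "motion": [
    [0, 3, 0, 0, 10],
    [1, 6, 0, 0, 10]
  ]
}}

```text
time_s: 18.8
ee_pos: [0.4618, -0.3131, 0.1399]
tcp_rot: [3.133, -0.003, -0.242]
force: [4.0, -5.5, -6.6]
width: 0.28
gripper_force: 27.5
```

```bash
python3 knob.py|tail -2
```

```text
now (array([196., 380.]), [196, 380, 1, 1, 1])
[ 8.10937539 -3.46203629 -7.1107527 ] [ 0.46206855 -0.31061524  0.13990187]
```

```bash
sed -i 's/(90,0,0),(255,45,45)/(60,0,0),(255,40,40)/' knob.py; sed -i "s/^R=.*/R=lambda a:cv2.inRange(cv2.medianBlur(a,5),(70,0,0),(255,40,40))/" knob.py; python3 knob.py; sed -i 's/(70,0,0)/(50,0,0)/' knob.py; python3 knob.py
```

```text
d (array([197.7, 350.1]), [162, 316, 73, 69, 3963])
now (array([197.3, 361.9]), [162, 329, 73, 67, 3847])
[ 8.51849196 -3.60933515 -7.63643802] [ 0.46218976 -0.30999867  0.13991712]
d (array([195.8, 325.6]), [155, 264, 83, 121, 8029])
now (array([195.5, 336.4]), [155, 275, 82, 121, 8009])
[ 7.65729252 -3.5916528  -7.54483348] [ 0.46223739 -0.30979736  0.13992368]
```

Call:
{"fn": "carry_out", "kwargs": {
  "motion": [
    [1, 3, 0, 0, 10],
    [2, 7, 0, 0, 10]
  ]
}}

```text
time_s: 19.12
ee_pos: [0.4635, -0.3035, 0.1399]
tcp_rot: [3.138, -0.001, -0.241]
force: [3.6, -8.5, -7.5]
width: 0.282
gripper_force: 27.2
```

Call:
{"fn": "carry_out", "kwargs": {
  "motion": [
    [1, 3, 0, 0, 10],
    [2, 6, 0, 0, 10]
  ]
}}

```text
time_s: 19.28
ee_pos: [0.4649, -0.2982, 0.1399]
tcp_rot: [3.136, -0.0, -0.241]
force: [1.5, -10.6, -8.5]
width: 0.282
gripper_force: 27.3
```

Call:
{"fn": "carry_out", "kwargs": {
  "motion": [
    [1, 3, 0, 0, 10],
    [2, 6, 0, 0, 10]
  ]
}}

```text
time_s: 19.45
ee_pos: [0.4665, -0.293, 0.1399]
tcp_rot: [3.134, -0.0, -0.241]
force: [0.1, -14.5, -8.1]
width: 0.282
gripper_force: 27.3
```

```bash
python3 knob.py
```

```text
d (array([195.8, 325.6]), [155, 264, 83, 121, 8029])
now (array([196.1, 336.5]), [156, 275, 82, 121, 8004])
[  1.12491817 -13.1311642   -8.46420836] [ 0.46663114 -0.29270969  0.1398971 ]
```

Call:
{"fn": "carry_out", "kwargs": {
  "motion": [
    [0, 0, 0, 0, 10],
    [0, 0, 0, 0, 10],
    [0, 0, 0, 0, 10],
    [0, 0, 0, 0, 10]
  ]
}}

```text
time_s: 19.83
ee_pos: [0.4666, -0.2928, 0.1399]
tcp_rot: [3.135, -0.0, -0.241]
force: [2.3, -12.2, -8.3]
width: 0.286
gripper_force: 27.3
```

Call:
{"fn": "carry_out", "kwargs": {
  "motion": [
    [0, 0, 0, 0, 10],
    [0, 0, 0, 0, 10],
    [0, 0, 0, 0, 10],
    [0, 0, 0, 0, 10]
  ]
}}

```text
time_s: 20.17
ee_pos: [0.4666, -0.2928, 0.1399]
tcp_rot: [3.135, -0.0, -0.241]
force: [0.7, -12.3, -6.7]
width: 0.283
gripper_force: 27.3
```

Call:
{"fn": "carry_out", "kwargs": {
  "motion": [
    [1, 2, 0, 0, 10],
    [2, 4, 0, 0, 10],
    [2, 4, 0, 0, 10],
    [2, 4, 0, 0, 10]
  ]
}}

```text
time_s: 20.5
ee_pos: [0.4679, -0.2894, 0.1399]
tcp_rot: [3.133, 0.001, -0.242]
force: [-1.5, -14.4, -6.9]
width: 0.284
gripper_force: 27.4
```

Call:
{"fn": "carry_out", "kwargs": {
  "motion": [
    [1, 2, 0, 0, 10],
    [2, 4, 0, 0, 10],
    [2, 4, 0, 0, 10],
    [2, 4, 0, 0, 10]
  ]
}}

```text
time_s: 20.83
ee_pos: [0.4693, -0.2859, 0.1399]
tcp_rot: [3.132, 0.002, -0.242]
force: [-3.9, -16.3, -6.0]
width: 0.284
gripper_force: 27.5
```

```bash
python3 knob.py; python3 plan.py
```

```text
d (array([195.8, 325.6]), [155, 264, 83, 121, 8029])
now (array([196.2, 336.7]), [156, 275, 82, 121, 8007])
[ -3.73080583 -16.29921728  -5.52205117] [ 0.4693598  -0.28583915  0.13985858]
20.8833 [ 0.4693598  -0.28583915  0.13985858] [ -3.73080583 -16.29921728  -5.52205117] 23.943623637713266 27.528279665275477 R 0.10025582742757316 ang 156.07308799226863
```

The force now holds steady at about 17 N with the knob held still in the hand, against about 2–5 N while winding. It builds from tooth to tooth on every drive, so the screw is at its stop. I'll ease back to unload the pawl, open and lift.

Call:
{"fn": "carry_out", "kwargs": {
  "motion": [
    [-2, -5, 0, 0, 10],
    [-4, -11, 0, 0, 10],
    [-6, -17, 0, 0, 10],
    [-7, -22, 0, 0, 10],
    [-8, -27, 0, 0, 10],
    [-8, -27, 0, 0, 10],
    [-8, -27, 0, 0, 10]
  ]
}}

```text
time_s: 21.47
ee_pos: [0.4625, -0.3088, 0.1399]
tcp_rot: [3.141, 0.001, -0.24]
force: [0.8, -2.9, -6.9]
width: 0.284
gripper_force: 27.5
```

```bash
python3 knob.py; python3 - <<'E'
from h import *
from workcell import arm
c=arm.camera('side')
f=lambda x:cv2.resize(x['color'][240:300,270:330],(400,400),interpolation=cv2.INTER_CUBIC)
cv2.imwrite('pics/f.png',np.hstack([cv2.imread('pics/e.png')[:,400:,::-1],f(c)])[:,:,::-1])
E
```

```text
d (array([195.8, 325.6]), [155, 264, 83, 121, 8029])
now (array([195.5, 337. ]), [155, 275, 82, 122, 8019])
[ 0.98000503 -2.76169932 -6.21622815] [ 0.46258235 -0.30856165  0.13990532]
```

View pics/f.png

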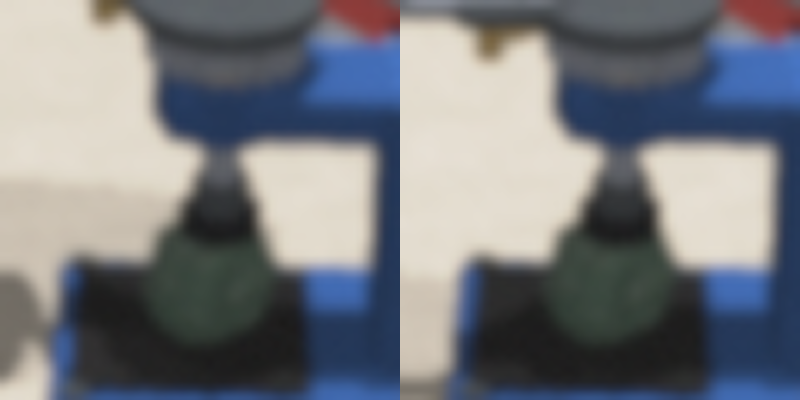

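The foot and screw haven't changed since the previous drive, which confirms the stop, and the stone is still under the foot. I'll release and lift.

Call:
{"fn": "carry_out", "kwargs": {
  "motion": [
    [0, 0, 0, 0, 40],
    [0, 0, 0, 0, 70],
    [0, 0, 0, 0, 85],
    [0, 0, 0, 0, 85],
    [0, 0, 0, 0, 85],
    [0, 0, 5, 0, 85],
    [0, 0, 20, 0, 85],
    [0, 0, 45, 0, 85],
    [0, 0, 75, 0, 85],
    [0, 0, 105, 0, 85],
    [0, 0, 130, 0, 85],
    [0, 0, 140, 0, 85]
  ]
}}

```text
time_s: 22.57
ee_pos: [0.4636, -0.3089, 0.2847]
tcp_rot: [3.14, -0.005, -0.24]
force: [1.0, -0.0, 0.6]
width: 0.996
gripper_force: 0.0
```

Call:
{"fn": "carry_out", "kwargs": {
  "motion": [
    [-10, -10, 0, 0, 85],
    [-35, -30, 0, 0, 85],
    [-65, -50, 0, 0, 85],
    [-95, -70, 0, 0, 85],
    [-120, -90, 0, 0, 85],
    [-135, -100, 0, 0, 85],
    [-140, -105, 0, 0, 85],
    [-140, -105, 0, 0, 85],
    [-140, -105, 0, 0, 85]
  ]
}}

```text
time_s: 23.32
ee_pos: [0.3232, -0.4133, 0.28]
tcp_rot: [-3.141, -0.0, -0.24]
force: [0.2, -0.4, -0.5]
width: 0.998
gripper_force: 0.0
```

```bash
python3 - <<'E'
from h import *
from workcell import arm
c=arm.camera('side');t=arm.camera('top')
f=lambda x:cv2.resize(x,(400,400),interpolation=cv2.INTER_CUBIC)
cv2.imwrite('pics/g.png',np.hstack([f(c['color'][150:315,230:395]),f(t['color'][120:290,170:390])])[:,:,::-1])
s=arm.get_state();print(s['time_s'],s['force'],s['ee_pos'])
E
```

```text
23.4167 [ 0.08019835 -0.17429477 -0.28502591] [ 0.32378059 -0.41286336  0.28005932]
```

View pics/g.png

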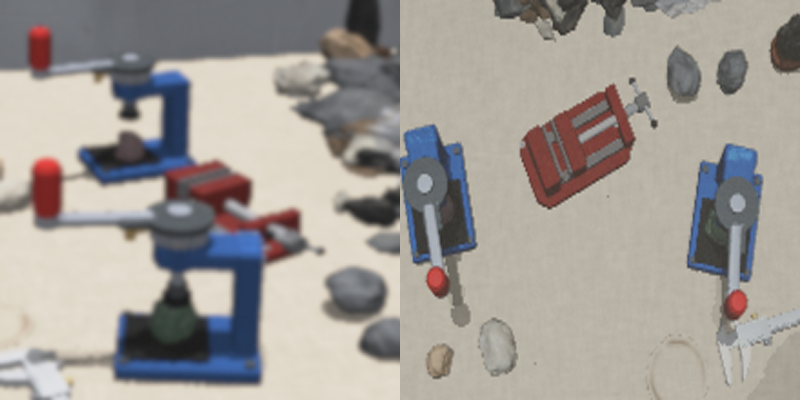

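The foot is pressed on the green stone, the plum clamp is unmoved, and the arm is clear.

```bash
python3 -c "
from workcell import arm
print(arm.hand_in())"
```

```text
the job is handed in; nothing more can be done
None
```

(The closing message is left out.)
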